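Set the lamp carriage to the marked stop of a photometer rail

TASK

Bring the lamp carriage on the bench rail up to the marked stop, the one with the upright index plate: with the fingertips press the release pad in the middle of the carriage fully down to free its brake, keep it down while you push the carriage along the rail until it gently meets that stop, then lift off so that the brake takes hold again. Do not touch the bulb, and leave the ballast, the multimeter and the screwdriver where they are.

Things in the scene. Friction and masses are not known exactly. Their poses are not given: they have to be found in the camera images.
- rail: Fixed aluminium I-section rail, 600 mm long, head 48 mm wide, its top 40 mm above the table. Origin: at table height under its middle; y runs along the rail, x across it (away from the robot), z up. A scale runs along its side. A round light sensor (top 91 mm above the table) at its +y end and a white screen (top 105 mm) at its -y end are centred 75 mm to the +x side of the rail.
- carriage: Grey carriage captive on the rail, 110 mm long (y), 84 mm wide (x), 0.7 kg. Axes as the rail's; origin at table height under its centre. Its ends are two bearing blocks, 25 mm long, 70 mm above the table; between them a 60 mm long well holds the release pad. Its brake holds with 12 to 18 N; with the pad pressed it rolls with about 1 N. The lamp bracket is on its +x side.
- pad_top (a point): Centre of the top face of the release pad, which is the black ribbed rubber pad, 56 mm across the rail by 58 mm along it, in the middle of the carriage. At rest it is 62 mm above the table, 8 mm lower than the bearing blocks on either side of it; it moves with the pad.
- release_pad (a joint): Downward travel of the release pad in m: 0 at rest (brake on), 0.005 fully down on its stop. A spring resists with 14 N at the start and 16 N fully down; the brake is off from about 0.001 on, and comes on again by itself when the pad is let up.
- marked_stop: The marked stop: dark steel block clamped on the rail, 20 mm long, 64 mm wide, top 64 mm above the table, with an aluminium index plate (44 mm wide, 4 mm thick) standing on it to 91 mm. Origin: at table height under its centre; axes as the rail's. It may be on either side of the carriage, which rests against it when their centres are 65 mm apart.
- plain_stop: The other stop, on the other side of the carriage: the same dark steel block without an index plate, top 64 mm above the table. Origin and axes as for the marked stop.
- lamp: The bulb on the carriage's bracket: steel base and small glass capsule, 34 mm wide, 48 mm tall, its top 83 mm above the table, standing 78 mm to the +x side of the carriage's centre. Origin: centre of its underside. Fragile: not to be touched.
- ballast: Loose finned aluminium lamp ballast, 60 x 100 x 28 mm, lying on the table on the robot's side of the rail. Origin: centre of its underside. To be left alone.
- multimeter: Loose grey hand multimeter, 140 x 72 x 38 mm, lying face up on the table on the robot's side of the rail. Origin: centre of its underside. To be left alone.
- screwdriver: Loose screwdriver with black handle, 170 mm long, 26 mm thick, lying on the table beyond the rail. Origin: on the table under its middle. To be left alone.

How it is judged:
On the way, in this order (a step that is already met when the one before it is completed fails the run):
1. the release pad is pressed down while the carriage still stands where it started (value of joint release_pad above 0.0035 m and distance of carriage from where it was at the start of the episode below 0.015 m), for 0.1 s.
2. the carriage meets the marked stop with the pad still held down (value of joint release_pad above 0.001 m and horizontal distance between carriage and marked_stop below 0.0675 m), for 0.1 s.
At the end, for the whole second after the job is handed in: The carriage rests against the marked stop (gap under 2.5 mm), its release pad is up again (within 1 mm of its rest height) so that the brake holds, and it is at rest (horizontal distance between carriage and marked_stop below 0.0675 m and value of joint release_pad below 0.001 m and linear speed of carriage below 0.005 m/s); the robot touches nothing.
It fails at once if the carriage is dragged against its brake (more than 5 mm from its start, it moves faster than 20 mm/s with the pad up) (value of joint release_pad below 0.0007 m and linear speed of carriage above 0.02 m/s and distance of carriage from where it was at the start of the episode above 0.005 m).
It fails at once if the carriage is rammed into the marked stop (over 50 N) (contact force between carriage and marked_stop above 50 N).
It fails at once if the robot touches the bulb (contact force between any of the fingers, the arm and lamp above 0.5 N).
It fails at once if the ballast, the multimeter or the screwdriver is moved by more than 15 mm (distance of any of ballast, multimeter, screwdriver from where it was at the start of the episode above 0.015 m).
It also fails if it takes over 42 s, if anything falls off the work surface, if the arm or the gripper's body presses on something with over 40 N, if the wrist force passes 120 N, or if a joint passes its speed limit or range.

ROBOT

A 7-joint arm with a two-finger parallel gripper is mounted at the origin on the work surface. World frame = base frame: x ahead of the robot, y to its left, z up, the work surface at z = 0. Lengths are in m, angles in rad, forces in N, time in s.
With the tool pointing down it reaches from about 0.4 to 0.85 m from the base axis. Payload 6.9 kg.
Tool frame: the origin (TCP) lies midway between the tips of the shut fingers; the grasp point (between the pads) lies 19 mm behind it; y points along the fingers, x is the direction in which the jaws open and shut, and the axes are right-handed (so a half turn about y gives the same grasp; the last joint's range is limited). The gripper opens to 85 mm and grips with 20 to 120 N. Pads are 22 mm wide; open, the fingers measure 114 mm over their backs; the gripper's body (76 mm by 85 mm) begins 54 mm behind the grasp point. The pads swing forward as they close: fully open they stand 13 mm farther back than shut.
Start: joints at [1.393, 0.507, -0.238, 1.5, 0.126, 1.149, -0.155], TCP at [0.174, -0.6, 0.231] pointing down, gripper open.
Joint ranges: [-3.08, 3.08], [-0.24, 2.05], [-1.43, 1.35], [0, 2.5], [-1.52, 4.66], [0.17, 1.96], [-2.89, 2.89]. Speed limits (rad/s): [2.39, 2.39, 3.14, 3.14, 3.14, 3.14, 3.14].

INTERFACE

Orientations are given as [roll, pitch, yaw] about the fixed x, y, z axes, in that order (R = Rz(yaw) Ry(pitch) Rx(roll)).
In Python, from station import bot gives the robot as it stands. The module is installed in compiled form; this text tells all that it offers.
- The arm moves only by the tool move_arm, never from a script. Its argument "increments" is a list of rows, each a list of 3 entries, a list of its own where there are three numbers: the shift along the tool's x, y, z normalised to -1 to 1, where 1 is 0.8 m, then the turn, a rotation vector about the tool's x, y, z normalised to -1 to 1, where 1 is pi/2 rad, then the opening, from 0 (shut) to 1 (fully open). In form: [[[tx, ty, tz], [rx, ry, rz], fingers], ...]. A call has 1 to 8 rows; each row is the pose to reach, as a shift and turn from the pose commanded when the call began, along the tool's axes at that moment; what a row does not reach only later rows make up. A row lasts 1/12 s, in which the tool goes at most 41.7 mm and 7.16 degrees, less where a joint would pass 70% of its speed; a pose out of reach is approached as far as the arm can. A call with a number of a shift or a turn outside -1 to 1 is refused whole. A call with a gripper value outside its range is refused whole. The fingers move at their own pace and stop on an object; "grip_force" is the grip in N (left out, the last holds). Time passes only in rows, so rows that repeat a pose let the fingers close. It gives the time, the measured TCP pose, the force and the opening at its end, in the units of the state.
- bot.sense(): the state, without advancing time (a new reading comes with each control period).
- bot.capture(name): name is "side" or "top" or "wrist"; returns the picture (400x640x3 uint8, red, green, blue); there is no depth.
- bot.calibration(name): a dict with "fx", "fy", "cx", "cy" (pixels), "extrinsics" (4x4, takes a point from world to camera coordinates). Camera axes: x right, y down, z forward; pixel columns grow to the right and rows downward; lengths in m; the calibration is good to about 2 mm. A picture is of the moment at which its call begins: read the wrist's pose just before it. calibration takes no time and is no camera call; for the wrist camera it gives the pose at the moment of the call.
- bot.job_done(): hands the job in, once; it reports no verdict.
Trained networks look in the newest picture that a camera, given by its name, has taken for a name from the list of things; names that differ only in an ending like _2 or _b are one class to them, and where a whole thing is asked for, a point or a joint stands for the part that bears it (a point fixed in the world has none). Each returns a list of dicts, best first, with "score" (0 to 1); they miss things now and then, are a little off and sometimes report something else, mostly with a low value. They report only what shows in the picture. A call takes as long as a camera call.
- bot.regions_of(camera, thing): "mask" (400x640 bool, what is visible of it).
- bot.mark_of(camera, thing): "position" ([x, y, z] in m, in world coordinates, good to about 4 mm: a listed point, or the origin of a listed thing).
The state is a dict: "time": time; "joints": joint angles; "qd": joint speeds; "tau": joint torques, N m; "tool_pos": TCP position; "ee_rot": TCP orientation; "force": force on the tool from outside, world axes, zero at the start; "ft_torque": the same for the moment, N m; "grip_width": finger opening in m.
Only numpy, scipy, OpenCV 4.12 (cv2) and the standard library are available. Lean on these libraries where they do the work, as an engineer would, in place of code of your own. Each camera call takes 0.05 s, during which the arm holds its last target.

## Working session

There is one attempt and no reset: what is moved stays moved. The work goes in short steps, Python scripts to look and compute and a tool call to move; the robot and the scene stay as the last step left them, time stands still between calls to the robot, and variables do not carry over. Pictures are saved under pics/ and viewed, and the job is handed in when it is done.

Besides the shell and the picture viewer there is one more tool, called after "Emit:" as a command line: name --argument value ..., lists and objects as JSON in quotes. move_arm: Moves the arm, as the interface text tells. Its arguments: {"type":"object","properties":{"increments":{"type":"array","items":{"type":"array"}},"grip_force":{"type":"number"}},"required":["increments"]}

```bash
mkdir -p pics; python3 - <<'E'
from station import bot
import cv2,numpy as np
s=bot.sense();print({k:np.round(v,4).tolist() for k,v in s.items()})
for c in ["side","top"]:
    im=bot.capture(c);cv2.imwrite(f"pics/{c}0.png",im[:,:,::-1])
    for t in ["carriage","pad_top","marked_stop","plain_stop","lamp","rail"]+(["ballast","multimeter","screwdriver"] if c=="top" else []):
        print(c,t,[(np.round(d["position"],4).tolist(),round(d["score"],2)) for d in bot.mark_of(c,t)][:3])
print(bot.sense()["time"])
E
```

```text
{'time': 0.0, 'joints': [1.3935, 0.5083, -0.2375, 1.5011, 0.1257, 1.1489, -0.1548], 'qd': [-0.0008, 0.0023, 0.0002, 0.0003, -0.0004, 0.0004, 0.0001], 'tau': [-0.0016, -62.0611, -2.1873, -24.9664, 0.0127, 0.0118, 0.0], 'tool_pos': [0.1742, -0.5997, 0.2304], 'ee_rot': [-1.5708, 0.0017, -1.288], 'force': [-0.7907, 1.0547, 0.2814], 'ft_torque': [-0.0137, 0.0432, 0.0137], 'grip_width': 0.0857}
side carriage [([0.4942, -0.0227, 0.0012], 0.89)]
side pad_top [([0.4936, -0.0198, 0.0614], 0.6)]
side marked_stop [([0.5084, -0.181, 0.0013], 0.93)]
side plain_stop [([0.4787, 0.2099, -0.0045], 0.97)]
side lamp [([0.5749, -0.0174, 0.0325], 0.63), ([0.6881, 0.0184, 0.0002], 0.26)]
side rail [([0.4909, -0.008, -0.002], 0.8)]
top carriage [([0.4949, -0.017, 0.0016], 0.61)]
top pad_top [([0.4934, -0.0209, 0.0638], 0.63)]
top marked_stop [([0.5066, -0.1879, 0.0039], 0.78)]
top plain_stop [([0.4792, 0.2101, 0.0019], 0.7)]
top lamp [([0.5712, -0.01, 0.0362], 0.56)]
top rail [([0.4956, -0.0079, -0.0007], 0.67), ([0.3627, 0.0923, 0.0009], 0.43)]
top ballast [([0.3646, 0.0917, 0.0028], 0.82), ([0.3724, -0.1506, -0.0016], 0.52)]
top multimeter [([0.3726, -0.1496, -0.0012], 0.75)]
top screwdriver [([0.6856, 0.0197, 0.0013], 0.67)]
0.85
```

View images.

View pics/top0.png

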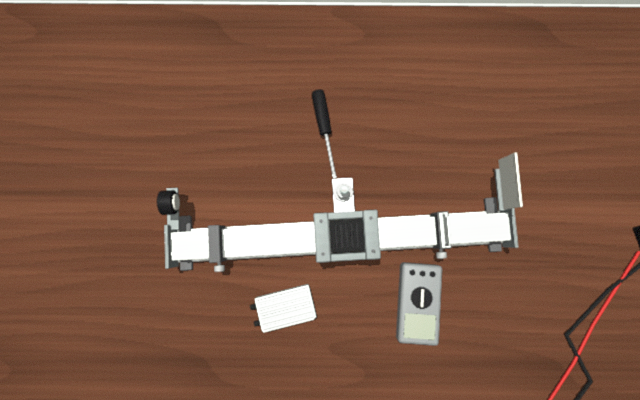

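View pics/side0.png

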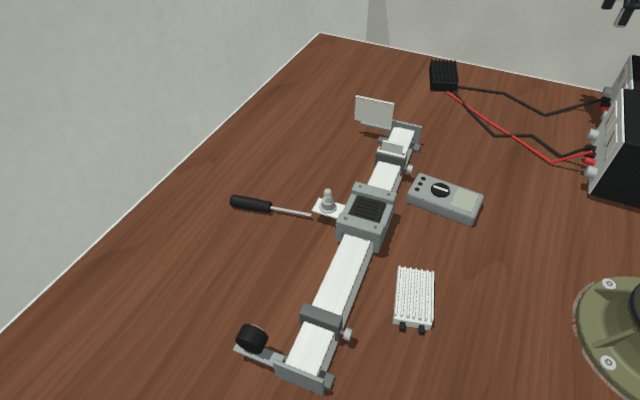

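```bash
cat > h.py <<'E'
from station import bot
import numpy as np
from scipy.spatial.transform import Rotation as Ro
def plan(target,yaw=None):
    s=bot.sense();R=Ro.from_euler('xyz',s['ee_rot'])
    d=R.inv().apply(np.array(target)-s['tool_pos'])/0.8
    out=[np.round(d,4).tolist()]
    if yaw is not None:
        T=Ro.from_euler('xyz',[-np.pi/2,0,yaw]); out.append(np.round((R.inv()*T).as_rotvec()/(np.pi/2),4).tolist())
    print("pos",np.round(s['tool_pos'],4),"F",np.round(s['force'],1),"t",s['time'],"w",s['grip_width']);print(out)
E
python3 - <<'E'
from h import *
plan([0.494,-0.02,0.23],np.radians(-85.9))
E
```

```text
pos [ 0.1744 -0.6002  0.2313] F [0.5 0.2 0. ] t 0.85 w 0.08540965934387607
[[-0.5849, 0.0016, 0.586], [-0.0, 0.1344, -0.0]]
```

Emit:
move_arm --increments '[[[-0.585,0,0.586],[0,0.134,0],0],[[-0.585,0,0.586],[0,0.134,0],0],[[-0.585,0,0.586],[0,0.134,0],0],[[-0.585,0,0.586],[0,0.134,0],0],[[-0.585,0,0.586],[0,0.134,0],0],[[-0.585,0,0.586],[0,0.134,0],0],[[-0.585,0,0.586],[0,0.134,0],0],[[-0.585,0,0.586],[0,0.134,0],0]]' --grip_force 40

```text
time: 1.52
tool_pos: [0.3358, -0.3064, 0.2316]
ee_rot: [-1.57, -0.001, -1.499]
force: [0.9, -1.1, -0.6]
grip_width: -0.0001
```

```bash
python3 - <<'E'
from h import *
plan([0.494,-0.02,0.23],np.radians(-85.9))
E
```

```text
pos [ 0.3358 -0.3064  0.2316] F [ 0.9 -1.1 -0.6] t 1.5167 w -0.00014742094332842733
[[-0.3428, 0.0019, 0.223], [-0.0003, 0.0004, 0.0005]]
```

Emit:
move_arm --increments '[[[-0.34,0,0.22],[0,0,0],0],[[-0.34,0,0.22],[0,0,0],0],[[-0.34,0,0.22],[0,0,0],0],[[-0.34,0,0.22],[0,0,0],0],[[-0.34,0,0.22],[0,0,0],0],[[-0.34,0,0.22],[0,0,0],0],[[-0.34,0,0.22],[0,0,0],0],[[-0.34,0,0.22],[0,0,0],0]]'

```text
time: 2.18
tool_pos: [0.4923, -0.0207, 0.2317]
ee_rot: [-1.569, 0.001, -1.497]
force: [1.1, -0.5, -0.3]
grip_width: 0.0003
```

Emit:
move_arm --increments '[[[0,0,0],[0,0,0],0],[[0,0,0],[0,0,0],0]]'

```text
time: 2.35
tool_pos: [0.4917, -0.0221, 0.2313]
ee_rot: [-1.57, 0.001, -1.494]
force: [0.1, -1.3, 0.8]
grip_width: -0.0003
```

```bash
python3 - <<'E'
from h import *
import cv2
im=bot.capture("wrist");cv2.imwrite("pics/w1.png",im[:,:,::-1])
for t in ["pad_top","carriage","marked_stop","lamp"]:
    print(t,[(np.round(d["position"],4).tolist(),round(d["score"],2)) for d in bot.mark_of("wrist",t)][:2])
plan([0.494,-0.02,0.12],np.radians(-85.9))
E
```

```text
pad_top [([0.4916, -0.0134, 0.0636], 0.88)]
carriage [([0.4938, -0.0197, 0.0031], 0.71)]
marked_stop [([0.5034, -0.1842, -0.0021], 0.56)]
lamp [([0.5748, -0.0126, 0.0329], 0.72)]
pos [ 0.4906 -0.0258  0.2313] F [-0.4 -1.  -0.5] t 2.6 w -0.00026496651656769
[[-0.007, 0.1391, 0.0048], [0.0002, -0.0012, 0.0004]]
```

View pics/w1.png

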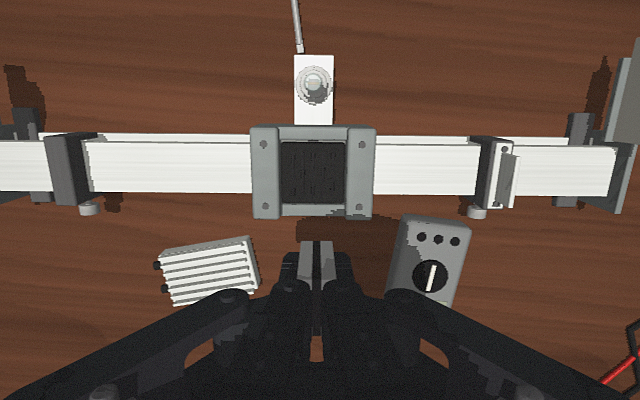

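```bash
cat >> h.py <<'E'
def px(cam,u,v,z):
    c=bot.calibration(cam);E=np.array(c["extrinsics"]);R=E[:3,:3];o=-R.T@E[:3,3]
    d=R.T@np.array([(u-c["cx"])/c["fx"],(v-c["cy"])/c["fy"],1]);return np.round(o+d*(z-o[2])/d[2],4)
E
python3 - <<'E'
from h import *
print("pad wrist",px("wrist",313,172,.062),"pad top",px("top",347.5,236,.062))
print("blocks wrist", px("wrist",251,172,.07),px("wrist",375,172,.07))
print("stop face", px("wrist",480,170,.064),px("top",438,232,.064))
for n in range(1):
  m=bot.regions_of("top","pad_top");
  for r in m[:2]:
    v,u=np.nonzero(r["mask"]);print(r["score"],len(u),px("top",u.mean(),v.mean(),.062),u.min(),u.max(),v.min(),v.max())
plan([0.494,-0.02,0.12],np.radians(-85.9))
E
```

```text
pad wrist [ 0.4955 -0.0227  0.062 ] pad top [ 0.4955 -0.0205  0.062 ]
blocks wrist [0.4933 0.032  0.07  ] [ 0.5009 -0.0773  0.07  ]
stop face [ 0.5081 -0.1725  0.064 ] [ 0.5037 -0.1753  0.064 ]
0.65 1073 [ 0.497  -0.0177  0.062 ] 329 363 219 252
pos [ 0.4907 -0.0256  0.2314] F [-0.6 -0.4 -0.4] t 2.65 w 0.00027443413714755974
[[-0.0068, 0.1392, 0.0047], [0.0001, -0.0011, 0.0003]]
```

Emit:
move_arm --increments '[[[-0.005,0.04,0.005],[0,0,0],0],[[-0.005,0.08,0.005],[0,0,0],0],[[-0.005,0.12,0.005],[0,0,0],0],[[-0.005,0.15,0.005],[0,0,0],0],[[-0.005,0.17,0.005],[0,0,0],0],[[-0.005,0.18,0.005],[0,0,0],0],[[-0.005,0.18,0.005],[0,0,0],0],[[-0.005,0.18,0.005],[0,0,0],0]]'

```text
time: 3.32
tool_pos: [0.495, -0.0203, 0.0877]
ee_rot: [-1.571, -0.0, -1.499]
force: [-0.3, 0.5, 0.4]
grip_width: 0.0004
```

```bash
python3 - <<'E'
from h import *
import cv2
im=bot.capture("side");cv2.imwrite("pics/s2.png",cv2.resize(im[140:290,280:480,::-1],None,fx=4,fy=4))
plan([0.495,-0.022,0.066],np.radians(-85.9))
E
```

```text
pos [ 0.4954 -0.0202  0.0882] F [ 0.9  0.7 -0.1] t 3.3667 w -4.665699545892771e-05
[[0.0023, 0.0278, -0.0007], [-0.0009, 0.0001, 0.0001]]
```

View pics/s2.png

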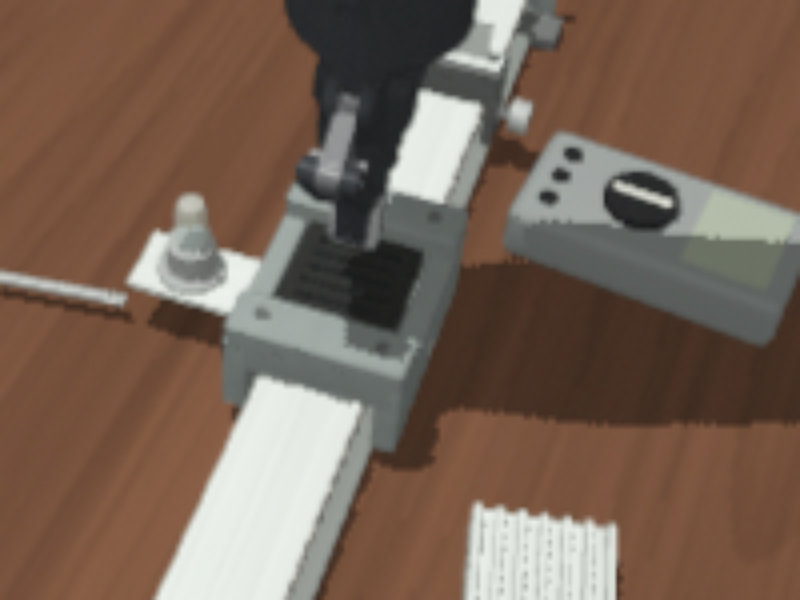

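Emit:
move_arm --increments '[[[0,0.015,0],[0,0,0],0],[[0,0.025,0],[0,0,0],0],[[0,0.03,0],[0,0,0],0],[[0,0.034,0],[0,0,0],0],[[0,0.036,0],[0,0,0],0],[[0,0.036,0],[0,0,0],0]]'

```text
time: 3.87
tool_pos: [0.495, -0.0201, 0.0595]
ee_rot: [-1.57, -0.001, -1.499]
force: [-3.5, -0.4, 14.1]
grip_width: 0.0
```

Emit:
move_arm --increments '[[[0,0.002,0],[0,0,0],0],[[0,0.004,0],[0,0,0],0],[[0,0.005,0],[0,0,0],0],[[0,0.005,0],[0,0,0],0]]'

```text
time: 4.2
tool_pos: [0.4951, -0.0201, 0.0569]
ee_rot: [-1.569, -0.002, -1.499]
force: [-6.3, -1.1, 26.6]
grip_width: 0.0001
```

Emit:
move_arm --increments '[[[0,0,0],[0,0,0],0],[[0,0,0],[0,0,0],0],[[0.002,0,0],[0,0,0],0],[[0.006,0,0],[0,0,0],0],[[0.012,0,0],[0,0,0],0],[[0.018,0,0],[0,0,0],0],[[0.024,0,0],[0,0,0],0],[[0.026,0,0],[0,0,0],0]]'

```text
time: 4.87
tool_pos: [0.4966, -0.0414, 0.0569]
ee_rot: [-1.569, -0.002, -1.499]
force: [-6.4, 0.5, 26.2]
grip_width: 0.0002
```

```bash
python3 - <<'E'
from h import *
import cv2
im=bot.capture("side");cv2.imwrite("pics/s3.png",cv2.resize(im[120:270,300:500,::-1],None,fx=4,fy=4))
bot.capture("top")
for t in ["carriage","lamp","marked_stop"]:
    print(t,[(np.round(d["position"],4).tolist(),round(d["score"],2)) for d in bot.mark_of("side",t)+bot.mark_of("top",t)])
plan([0.502,-0.12,0.057],np.radians(-85.9))
E
```

```text
carriage [([0.4911, -0.0425, -0.0004], 0.73)]
lamp [([0.5727, -0.0379, 0.0312], 0.83), ([0.688, 0.0183, -0.0002], 0.37), ([0.5751, -0.0316, 0.03], 0.43)]
marked_stop [([0.6868, 0.0181, 0.0026], 0.74), ([0.5076, -0.1814, 0.0024], 0.69)]
pos [ 0.4966 -0.0413  0.0569] F [-6.9 -0.9 24.8] t 5.2667 w -0.00016896913479215475
[[0.0986, 0.0001, -0.0003], [-0.0011, 0.0001, 0.0013]]
```

View pics/s3.png

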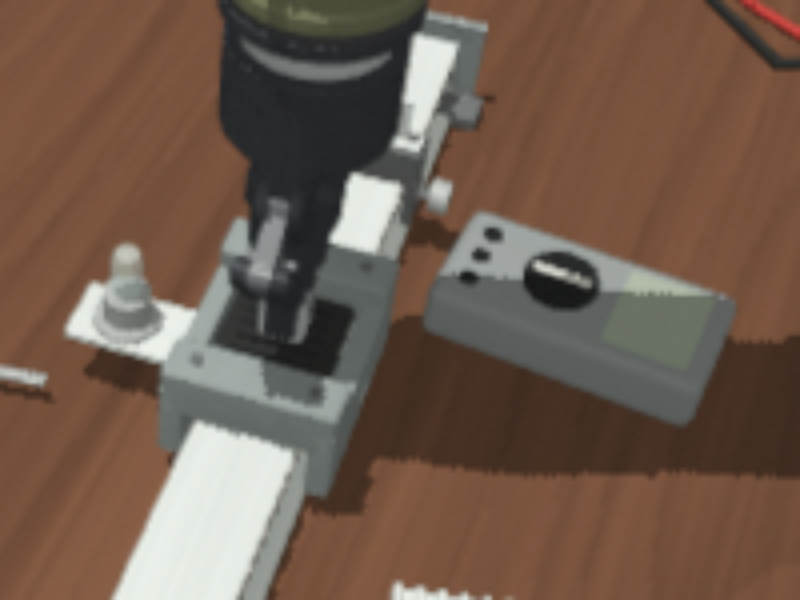

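Emit:
move_arm --increments '[[[0.004,0,0],[0,0,0],0],[[0.011,0,0],[0,0,0],0],[[0.02,0,0],[0,0,0],0],[[0.03,0,0],[0,0,0],0],[[0.04,0,0],[0,0,0],0],[[0.05,0,0],[0,0,0],0],[[0.059,0,0],[0,0,0],0],[[0.065,0,0],[0,0,0],0]]'

```text
time: 5.93
tool_pos: [0.5002, -0.0935, 0.0569]
ee_rot: [-1.57, -0.002, -1.499]
force: [-7.0, 0.3, 25.9]
grip_width: -0.0001
```

Emit:
move_arm --increments '[[[0.002,0,0],[0,0,0],0],[[0.004,0,0],[0,0,0],0],[[0.006,0,0],[0,0,0],0],[[0.008,0,0],[0,0,0],0],[[0.01,0,0],[0,0,0],0],[[0.01,0,0],[0,0,0],0]]'

```text
time: 6.43
tool_pos: [0.5007, -0.1012, 0.0569]
ee_rot: [-1.57, -0.002, -1.499]
force: [-5.9, -0.5, 25.8]
grip_width: 0.0
```

```bash
python3 - <<'E'
from h import *
import cv2
im=bot.capture("top");cv2.imwrite("pics/t4.png",cv2.resize(im[180:280,320:480,::-1],None,fx=5,fy=5))
im=bot.capture("side");cv2.imwrite("pics/s4.png",cv2.resize(im[100:250,320:520,::-1],None,fx=4,fy=4))
plan([0.502,-0.12,0.057],np.radians(-85.9))
E
```

```text
pos [ 0.5007 -0.1012  0.0569] F [-7.6 -0.8 25.5] t 6.5333 w -0.0002895758976595445
[[0.0236, -0.0, -0.0001], [-0.0008, 0.0001, 0.0014]]
```

View pics/t4.png

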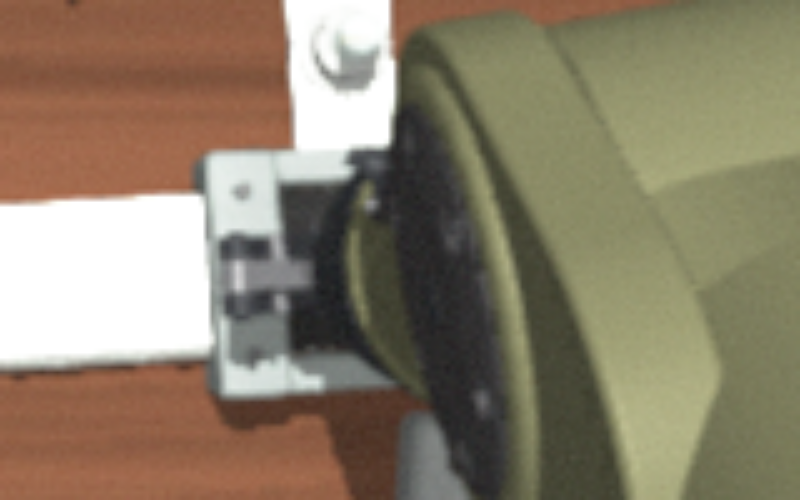

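View pics/s4.png

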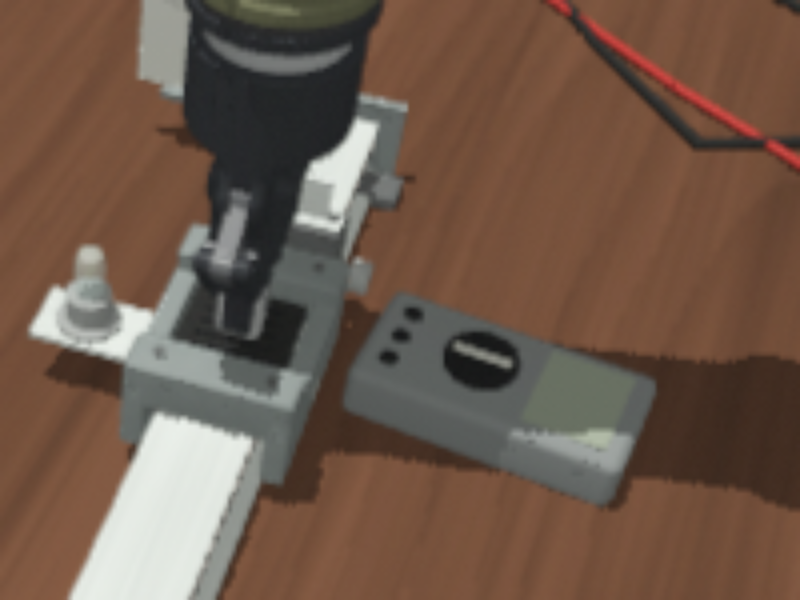

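Still short of the stop with the fingers central on the pad; I'll approach slowly and watch the force.

Emit:
move_arm --increments '[[[0.002,0,0],[0,0,0],0],[[0.004,0,0],[0,0,0],0],[[0.006,0,0],[0,0,0],0],[[0.008,0,0],[0,0,0],0],[[0.01,0,0],[0,0,0],0],[[0.012,0,0],[0,0,0],0],[[0.012,0,0],[0,0,0],0]]'

```text
time: 7.12
tool_pos: [0.5013, -0.1108, 0.0569]
ee_rot: [-1.57, -0.002, -1.499]
force: [-7.8, -0.7, 26.0]
grip_width: -0.0001
```

Emit:
move_arm --increments '[[[0.002,0,0],[0,0,0],0],[[0.004,0,0],[0,0,0],0],[[0.006,0,0],[0,0,0],0],[[0.006,0,0],[0,0,0],0]]'

```text
time: 7.45
tool_pos: [0.5017, -0.1156, 0.0569]
ee_rot: [-1.57, -0.002, -1.499]
force: [-6.6, -1.4, 25.3]
grip_width: 0.0001
```

Emit:
move_arm --increments '[[[0.002,0,0],[0,0,0],0],[[0.003,0,0],[0,0,0],0],[[0.004,0,0],[0,0,0],0],[[0.004,0,0],[0,0,0],0]]'

```text
time: 7.78
tool_pos: [0.5019, -0.1186, 0.0569]
ee_rot: [-1.57, -0.002, -1.499]
force: [-7.6, -0.4, 25.7]
grip_width: 0.0002
```

Emit:
move_arm --increments '[[[0.001,0,0],[0,0,0],0],[[0.002,0,0],[0,0,0],0],[[0.003,0,0],[0,0,0],0],[[0.003,0,0],[0,0,0],0]]'

```text
time: 8.12
tool_pos: [0.502, -0.121, 0.0569]
ee_rot: [-1.57, -0.002, -1.499]
force: [-6.8, -0.1, 25.8]
grip_width: 0.0001
```

Emit:
move_arm --increments '[[[0.001,0,0],[0,0,0],0],[[0.002,0,0],[0,0,0],0],[[0.003,0,0],[0,0,0],0],[[0.003,0,0],[0,0,0],0]]'

```text
time: 8.45
tool_pos: [0.5022, -0.1227, 0.0569]
ee_rot: [-1.57, -0.001, -1.498]
force: [-7.7, 2.8, 25.7]
grip_width: 0.0
```

Emit:
move_arm --increments '[[[0.001,0,0],[0,0,0],0],[[0.002,0,0],[0,0,0],0],[[0.003,0,0],[0,0,0],0],[[0.003,0,0],[0,0,0],0]]'

```text
time: 8.78
tool_pos: [0.5021, -0.1231, 0.0569]
ee_rot: [-1.57, 0.001, -1.497]
force: [-7.4, 7.5, 26.9]
grip_width: 0.0001
```

```bash
python3 - <<'E'
from h import *
import cv2
im=bot.capture("side");cv2.imwrite("pics/s5.png",cv2.resize(im[100:220,340:500,::-1],None,fx=5,fy=5,interpolation=cv2.INTER_CUBIC))
im=bot.capture("wrist");cv2.imwrite("pics/w5.png",im[:,:,::-1])
plan([0.502,-0.12,0.057],np.radians(-85.9))
E
```

```text
pos [ 0.5022 -0.123   0.0569] F [-8.1  7.8 27.3] t 8.8833 w -8.717520083170003e-05
[[-0.0038, -0.0001, 0.0], [-0.0004, 0.0016, -0.0006]]
```

View pics/s5.png

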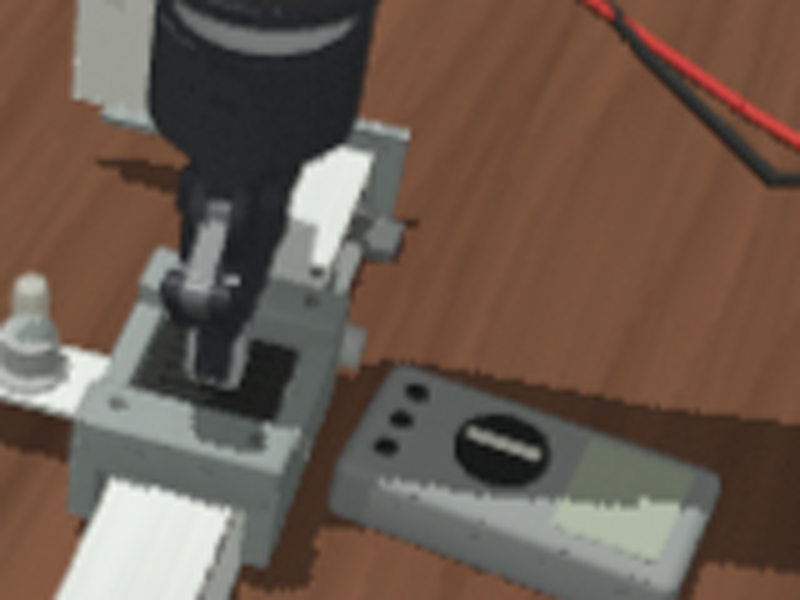

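View pics/w5.png

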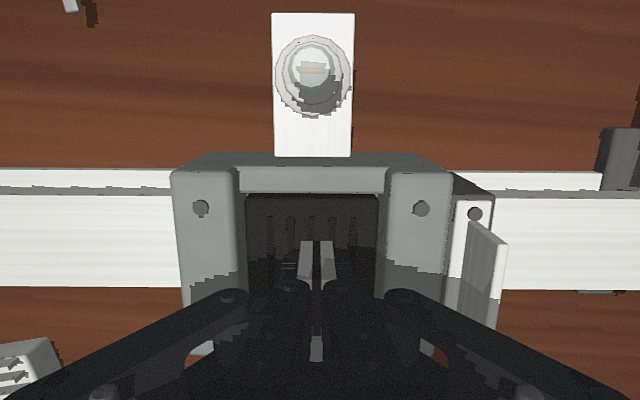

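Emit:
move_arm --increments '[[[0,-0.003,0],[0,0,0],0],[[0,-0.006,0],[0,0,0],0],[[0,-0.01,0],[0,0,0],0],[[0,-0.015,0],[0,0,0],0],[[0,-0.03,0],[0,0,0],0],[[0,-0.06,0],[0,0,0],0],[[0,-0.1,0],[0,0,0],0],[[0,-0.15,0],[0,0,0],0]]'

```text
time: 9.55
tool_pos: [0.5012, -0.1253, 0.1745]
ee_rot: [-1.574, 0.001, -1.499]
force: [1.2, -2.1, -0.5]
grip_width: -0.0
```

Emit:
move_arm --increments '[[[0,0,0],[0,0,0],0],[[0,0,0],[0,0,0],0],[[0,0,0],[0,0,0],0]]'

```text
time: 9.8
tool_pos: [0.5023, -0.1257, 0.1746]
ee_rot: [-1.57, -0.001, -1.499]
force: [-0.4, 0.4, 0.2]
grip_width: -0.0
```

```bash
python3 - <<'E'
from h import *
import cv2
im=bot.capture("wrist");cv2.imwrite("pics/w6.png",im[:,:,::-1])
for c in ["wrist","top","side"]:
  if c!="wrist":bot.capture(c)
  for t in ["carriage","pad_top","marked_stop","multimeter","ballast","screwdriver"]:
    print(c,t,[(np.round(d["position"],4).tolist(),round(d["score"],2)) for d in bot.mark_of(c,t)][:1])
plan([0.502,-0.12,0.2])
E
```

```text
wrist carriage [([0.5013, -0.1218, 0.0027], 0.82)]
wrist pad_top [([0.5035, -0.1165, 0.0659], 0.68)]
wrist marked_stop [([0.4945, -0.0099, -0.0037], 0.17)]
wrist multimeter []
wrist ballast [([0.3655, 0.0889, -0.0003], 0.6)]
wrist screwdriver []
top carriage [([0.5012, -0.1209, 0.0], 0.87)]
top pad_top [([0.4995, -0.1205, 0.0653], 0.74)]
top marked_stop [([0.4951, -0.0076, -0.001], 0.36)]
top multimeter [([0.3762, -0.1508, -0.0012], 0.82)]
top ballast [([0.3634, 0.0951, 0.0011], 0.58)]
top screwdriver []
side carriage [([0.4997, -0.1191, 0.0032], 0.62)]
side pad_top [([0.5048, -0.1193, 0.0599], 0.6)]
side marked_stop []
side multimeter [([0.3759, -0.1505, 0.0006], 0.9)]
side ballast [([0.3706, 0.0895, 0.0014], 0.81)]
side screwdriver [([0.6853, 0.0176, 0.0024], 0.79)]
pos [ 0.5024 -0.1253  0.1745] F [0.7 0.1 0.1] t 10.85 w -4.364576003528882e-05
[[-0.0066, -0.0319, -0.0001]]
```

View pics/w6.png

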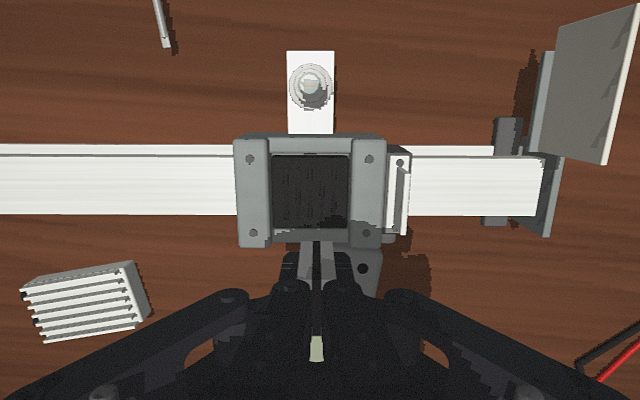

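```bash
python3 - <<'E'
from station import bot
print(bot.job_done())
E
```

```text
the job is handed in; nothing more can be done
None
```

I pressed the release pad fully down with the shut fingertips (26 N, more than the 16 N spring). With it held, I pushed the carriage about 103 mm to the marked stop, then lifted straight off. The job was handed in at about 11 s.

- **Contact with the stop:** the tool stopped advancing and the push force rose to about 7.5 N, well under the 50 N limit.
- **Final position:** after lifting off, the wrist picture shows no visible gap between carriage and stop. The networks put the carriage at about y = -0.121. The stop was measured earlier at y ≈ -0.185, so the spacing matches the 65 mm expected at contact.
- **Pad and force:** the wrist force is back to about zero. The networks put the pad top at 60–66 mm, consistent with the 62 mm rest height. They are only good to about 4 mm, so this does not prove the pad is within 1 mm.
- **Loose things and bulb:** the multimeter, ballast and screwdriver read within network error of where they started. I kept clear of the bulb, and no picture shows contact with it.
- **Checks that failed:** in the last pictures the networks did not find the marked stop. They gave two low-score reports that matched the carriage's surroundings instead, and nothing from the side view. The contact check therefore rests on the force, the picture and the earlier stop position.

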